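# Knock down the spindle's sprung cap with a meat pounder and take off the tape roll

## Robot

A 7-joint arm with a two-finger parallel gripper is mounted at the origin on a cart in front of the work surface, level with it; the furniture and walls round the work are solid. World frame = base frame: x ahead of the robot, y to its left, z up, the work surface at z = 0. Lengths are in m, angles in rad, forces in N, time in s.
With the tool pointing down it reaches from about 0.4 to 0.9 m from the base axis. Payload 5.6 kg.
Tool frame: the origin (TCP) lies between the finger pads; the fingertips stand 22 mm ahead of it and the grasp point (between the pads) lies 3 mm ahead of it; z points along the fingers, y is the line along which they close (so a half turn about z gives the same grasp; the last joint's range is limited). The gripper opens to 92 mm and grips with 3 to 60 N. Pads are 20 mm wide; open, the fingers measure 128 mm over their backs; the gripper's body (75 mm by 189 mm) begins 69 mm behind the grasp point.
Start: joints at [1.1, 0.468, -0.012, 1.603, 0.006, 1.071, -0.056], TCP at [0.27, -0.591, 0.205] pointing down, gripper open.
Joint ranges: [-2.53, 2.53], [-0.31, 2.02], [-1.57, 1.55], [0.28, 2.44], [-1.29, 4.43], [0.15, 1.84], [-2.92, 2.92]. Speed limits (rad/s): [2.57, 2.57, 3.14, 3.14, 3.14, 3.14, 3.14].

## Interface

Orientations are given as a 3x3 rotation matrix whose columns are the frame's x, y, z axes.
In Python, from workcell import get_state, grab_frame, finish_job gives the robot as it stands.
- The arm moves only by the shell command python3 -m inch 'ROWS' [FORCE]. ROWS is JSON, a list of rows, each a list of 7 numbers: the shift along the tool's x, y, z in m, then the turn, a rotation vector about the tool's x, y, z in degrees, then the opening, from 0 (shut) to 1 (fully open). In form: [[dx, dy, dz, rx, ry, rz, grip], ...]. A call has 1 to 5 rows; each row is the pose to reach, as a shift and turn from the pose commanded when the call began, along the tool's axes at that moment; what a row does not reach only later rows make up. A row lasts 1/10 s, in which the tool goes at most 50 mm and 8.59 degrees, less where a joint would pass 70% of its speed; a pose out of reach is approached as far as the arm can. A call with a gripper value outside its range is refused whole. The fingers move at their own pace and stop on an object; FORCE is the grip in N (left out, the last holds). Time passes only in rows, so rows that repeat a pose let the fingers close. It gives the time, the measured TCP pose, the force, the opening and the grip force at its end, in the units of the state.
- get_state(): the state, without advancing time (a new reading comes with each control period).
- grab_frame(name): name is "side" or "top" or "wrist"; returns a dict with "frame" (420x560x3 uint8, blue, green, red), "fx", "fy", "cx", "cy" (pixels), "T" (4x4, takes a point from camera to world coordinates); the wrist camera has in their place "tool_from_camera" (4x4, takes a point from camera to tool coordinates, whose origin is the TCP and whose axes are the flange's). Camera axes: x right, y down, z forward; pixel columns grow to the right and rows downward; lengths in m; the calibration is good to about 2 mm. The wrist camera is an equidistant fisheye: a pixel r from the principal point sees the ray r / f radians off the axis. A picture is of the moment at which its call begins: read the wrist's pose just before it. There is no depth.
- finish_job(): hands the job in; it is judged then, once.
The state is a dict: "time": time; "joint_pos": joint angles; "joint_vel": joint speeds; "joint_efforts": joint torques, N m; "eef_pos": TCP position; "ee_rot": TCP orientation; "contact_force": force on the tool from outside, world axes, zero at the start; "torque": the same for the moment, N m; "opening": finger opening in m; "gripper_force": force on a finger pad.
Only numpy, scipy, OpenCV 4.12 (cv2) and the standard library are available. Lean on these libraries where they do the work, as an engineer would, in place of code of your own. Each camera call takes 0.05 s, during which the arm holds its last target. There are 200 camera calls.

## Task

With the meat pounder that stands on the cork mat, knock the sprung cap on top of the spindle right down until it stays down, which frees the roll of tape, and then stand the pounder back upright, wholly on the cork mat. After that slide the roll of tape up off the spindle and set it flat on its end in the middle of the saucer, and let go. Do not push the cap down with the gripper itself, do not drop the pounder or the roll, and leave the other things where they are.

Things in the scene. Friction and masses are not known exactly. Their poses are not given: they have to be found in the camera images.
- pounder: meat pounder, an upright mallet standing on the cork mat: steel disc 58 mm across, 20 mm thick, steel neck up to 34 mm, then an upright dark wooden handle 27 mm across from 55 to 100 mm, rounded to the top at 126 mm; about 0.42 kg. Origin: centre of the disc's striking underside, z up along the handle, to be gripped from above about 90 mm over the origin
- cork_mat: round cork mat 92 mm across, 6 mm thick, fixed to the worktop; origin at the centre of its underside, its top is 6 mm higher
- spindle: fixed stand: round wooden foot 84 mm across, 14 mm thick, upright steel post 18 mm across up to 72 mm. Two catches reach 20 mm out from the axis along its +y and -y, 59.5 to 65.5 mm up, over the roll, and draw into the post when the cap is down. Origin: centre of the foot's underside on the worktop, z up along the post
- cap: sprung cap on top of the post: steel disc 19 mm across, 4 mm thick, on a 10 mm pin. Origin: centre of its top face, 90 mm above the spindle's origin when up, 76 mm when fully down (14 mm travel). It resists with about 10 N and springs back up unless driven more than 9 mm down; then it snaps fully down and stays
- tape_roll: roll of plain paper tape on a card core: 56 mm outside, hole 27 mm, 44.5 mm tall, 0.1 kg. Stands on end round the post on the foot, underside 14 mm above the worktop. Origin: centre of its underside, z up along the hole. Its underside must be raised above the cap (over 76 mm above the worktop) to come off
- saucer: white saucer 120 mm across, 16 mm tall at the rim, loose; origin at the centre of its underside, flat inner floor 8 mm above it, out to about 36 mm from the centre
- milk_frother: black cylindrical milk frother, 107 mm wide, 192 mm tall, at the back; bystander, leave alone; origin at the centre of its underside
- salt_shaker: glass salt shaker with grey top, 44 mm wide, 90 mm tall, at the back right; bystander, leave alone; origin at the centre of its underside
- egg_cup: white porcelain egg cup, 49 mm wide, 57 mm tall, at the back; bystander, leave alone; origin at the centre of its underside
- capsule_1: coffee capsule, 37 mm wide, 24 mm tall, by the front edge on the right; bystander, leave alone; origin at the centre of its underside
- capsule_2: coffee capsule, 37 mm wide, 24 mm tall, by the front edge nearer the middle; bystander, leave alone; origin at the centre of its underside

How it is judged:
On the way, in this order (a step that is already met when the one before it is completed fails the run):
1. the pounder is picked up, at least 20 mm off the mat (z of pounder in the frame of cork_mat above 0.026 m and contact force between the fingers and pounder above 0.5 N), for 0.1 s.
2. the cap is driven down to within 3 mm of fully down, with the pounder's disc on it or just over it (z of cap in the frame of spindle below 0.079 m and distance between pounder and cap below 0.05 m), for 0.02 s.
3. the pounder stands upright on the cork mat again, within 20 mm of its centre, and is let go, the cap still down (horizontal distance between pounder and cork_mat below 0.02 m and z of pounder in the frame of cork_mat below 0.01 m and angle between pounder's own z axis and vertical below 0.1 rad and contact force between the fingers and pounder below 0.1 N and linear speed of pounder below 0.03 m/s and z of cap in the frame of spindle below 0.079 m), for 0.2 s.
4. the roll is lifted clear over the top of the spindle in the gripper (z of tape_roll in the frame of spindle above 0.076 m and contact force between the fingers and tape_roll above 0.5 N), for 0.05 s.
At the end, for the whole second after the job is handed in: The cap is within 3 mm of fully down; the pounder stands upright (within 0.1 rad) on the cork mat, within 20 mm of its centre; the roll stands on its end (within 0.15 rad) on the saucer's floor, within 22 mm of the saucer's centre, the saucer level; both are let go and at rest (all of step 3 and horizontal distance between tape_roll and saucer below 0.022 m and angle between tape_roll's own z axis and vertical below 0.15 rad and z of tape_roll in the frame of saucer between 0.003 and 0.016 m and contact force between the fingers and tape_roll below 0.1 N and linear speed of tape_roll below 0.03 m/s and angle between saucer's own z axis and vertical below 0.1 rad); the robot touches nothing.
It fails at once if the gripper or arm itself pushes the cap while it is not yet down (contact force between any of the fingers, the arm and cap above 1 N and not (z of cap in the frame of spindle below 0.079 m)).
It fails at once if the pounder is dropped (loose and faster than 0.5 m/s) (contact force between the fingers and pounder below 0.1 N and linear speed of pounder above 0.5 m/s).
It fails at once if the roll is dropped (loose and faster than 0.5 m/s) (contact force between the fingers and tape_roll below 0.1 N and linear speed of tape_roll above 0.5 m/s).
It fails at once if a bystander is moved by more than 30 mm (distance of any of milk_frother, salt_shaker, egg_cup, capsule_1, capsule_2 from where it was at the start of the episode above 0.03 m).
It also fails if it takes over 51 s, if anything falls off the work surface, if the arm or the gripper's body presses on something with over 40 N, if the wrist force passes 120 N, or if a joint passes its speed limit or range.

## Working session

There is one attempt and no reset: what is moved stays moved. The work goes in short steps, Python scripts to look and compute and a shell command to move; the robot and the scene stay as the last step left them, time stands still between calls to the robot, and variables do not carry over. Pictures are saved under pics/ and viewed, at most 10 in all, crops included, and the job is handed in when it is done.

```bash
mkdir -p pics; ls
python3 - <<'E'
from workcell import *
import cv2,numpy as np
s=get_state();print(s)
for n in("side","top"):
    f=grab_frame(n);cv2.imwrite(f"pics/{n}0.png",f["frame"]);np.savez(f"{n}0.npz",**f)
    print(n,f["fx"],f["fy"],f["cx"],f["cy"],np.round(f["T"],4).tolist())
E
```

```text
pics
{'time': 0.0, 'joint_pos': array([ 1.10001411,  0.46840926, -0.0115834 ,  1.60361817,  0.00598554,
        1.07138792, -0.05624079]), 'joint_vel': array([ 1.39865949e-04, -3.60843812e-04,  1.23436984e-03,  7.25638770e-04,
       -1.01279854e-04, -1.08617073e-03,  3.93730599e-06]), 'joint_efforts': array([-2.22870331e-04, -5.20587659e+01, -1.26815689e-02, -2.43754077e+01,
       -5.67014166e-02,  1.72621541e-02,  1.51575696e-04]), 'eef_pos': array([ 0.26933358, -0.59091376,  0.20362179]), 'ee_rot': array([[ 9.09900049e-01,  4.14826686e-01, -8.49703773e-04],
       [ 4.14827539e-01, -9.09898696e-01,  1.57352366e-03],
       [-1.20404748e-04, -1.78422978e-03, -9.99998401e-01]]), 'contact_force': array([-0.3068797 , -0.46283745,  0.00364532]), 'torque': array([-0.02673751,  0.01620002, -0.01287634]), 'gripper_force': 0.0, 'opening': 0.09209708750037052}
side 398.6676913579033 398.6676913579033 274.56483440561277 202.55960065940872 [[0.9998, -0.0146, -0.0152, 0.5504], [0.005, -0.534, 0.8455, -0.7753], [-0.0204, -0.8454, -0.5338, 0.5331], [0.0, 0.0, 0.0, 1.0]]
top 472.8135098668477 472.8135098668477 279.7977469174635 209.54455177017863 [[0.0251, -0.9907, 0.1338, 0.4562], [-0.9989, -0.0303, -0.0369, -0.0407], [0.0406, -0.1327, -0.9903, 0.9375], [0.0, 0.0, 0.0, 1.0]]
```

View pics/side0.png

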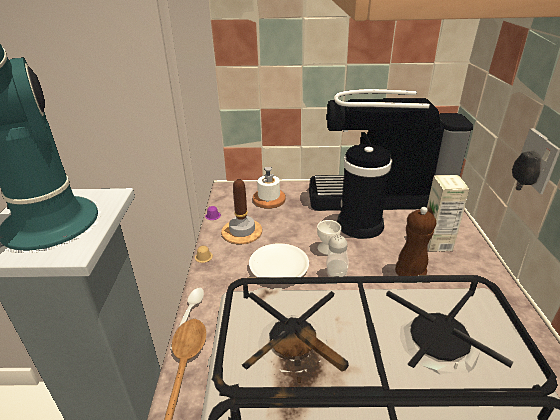

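View pics/top0.png

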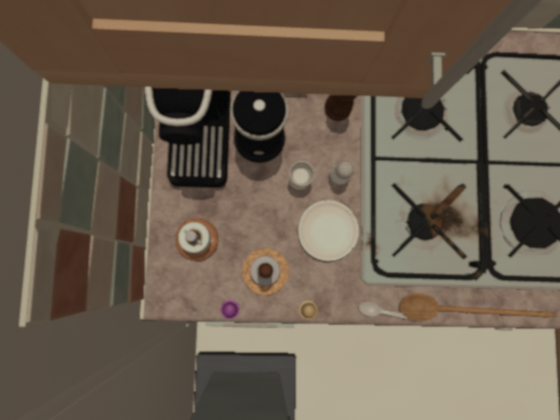

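The side view shows the pounder on the mat near (242,225), the spindle with roll near (268,188) and the saucer at (279,262). The top view shows the mat at (265,272), the spindle at (196,240) and the saucer at (328,231). I'll enlarge both for detail.

```bash
cat > h.py <<'E'
import numpy as np,cv2
def load(n): return dict(np.load(n))
def ray(c,u,v):
    T=c["T"];d=T[:3,:3]@np.array([(u-c["cx"])/c["fx"],(v-c["cy"])/c["fy"],1.]);return T[:3,3],d
def plane(c,u,v,z):
    o,d=ray(c,u,v);return o+d*(z-o[2])/d[2]
def proj(c,p):
    q=c["T"][:3,:3].T@(np.asarray(p)-c["T"][:3,3]);return c["fx"]*q[0]/q[2]+c["cx"],c["fy"]*q[1]/q[2]+c["cy"]
def tri(c1,p1,c2,p2):
    o,d=ray(c1,*p1);q,e=ray(c2,*p2);t=np.linalg.lstsq(np.c_[d,-e],q-o,rcond=None)[0]
    a=o+d*t[0];b=q+e*t[1];return (a+b)/2,np.linalg.norm(a-b)
E
python3 - <<'E'
import cv2,numpy as np
t=cv2.imread('pics/top0.png')[200:325,150:370];s=cv2.imread('pics/side0.png')[155:290,190:350]
t=cv2.resize(t,None,fx=3.6,fy=3.6,interpolation=cv2.INTER_CUBIC)
s=cv2.resize(s,None,fx=4.4,fy=4.4,interpolation=cv2.INTER_CUBIC)
cv2.imwrite('pics/tc.png',t);cv2.imwrite('pics/sc.png',s);print(t.shape,s.shape)
E
```

```text
(450, 792, 3) (594, 704, 3)
```

View pics/tc.png

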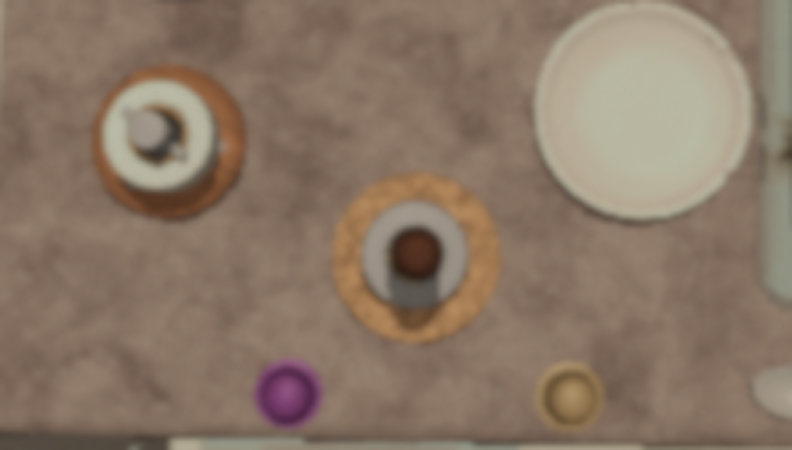

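View pics/sc.png

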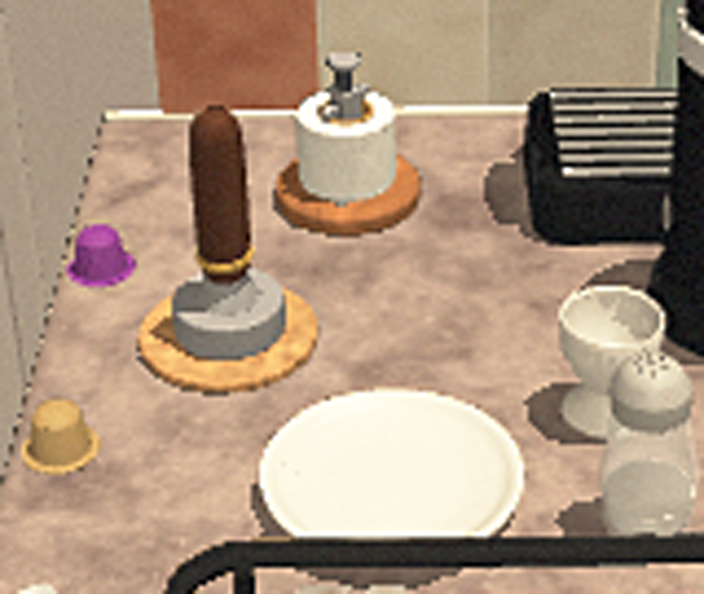

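The top crop shows the foot centred at (169,143), roll top at (159,136), cap at (150,130), mat at (416,258), disc at (415,254) and saucer at (643,110). The side crop shows the cap top at (345,62), the mat near (228,338) and the pounder upright. I'll refine these with masks.

Run:
```python
from h import *
t=load('top0.npz');s=load('side0.npz')
tp=lambda x,y:((x+.5)/3.6-.5+150,(y+.5)/3.6-.5+200)
sp=lambda x,y:((x+.5)/4.4-.5+190,(y+.5)/4.4-.5+155)
r=lambda a:np.round(a,4)
for n,x,y,z in [('foot',169,143,.014),('roll',159,136.5,.0585),('cap',150,130,.09),('mat',416,258,.006),('disc',415,254,.026),('handle',416,252,.12),('saucer',643.5,110.5,.016),('cap1',288,394,.02),('cap2',570,396,.02)]:
    print(n,r(plane(t,*tp(x,y),z)))
print('tri cap',[r(q) for q in tri(t,tp(150,130),s,sp(344,62))])
# side ellipses
for n,x,y,z in [('cap',344,61,.09),('rolltop',346.5,113,.0585),('foot',347,190,.014),('mat',228.5,336,.006),('disc',229,305,.026),('saucer',391.5,470,.016)]:
    print('side',n,r(plane(s,*sp(x,y),z)))
def ell(im,mask,n,c,z,off):
    m=cv2.morphologyEx(mask,cv2.MORPH_CLOSE,np.ones((5,5),np.uint8))
    cs=max(cv2.findContours(m,0,1)[0],key=cv2.contourArea)
    e=cv2.fitEllipse(cv2.convexHull(cs));print('mask',n,e,r(plane(c,e[0][0]+off[0],e[0][1]+off[1],z)))
T=cv2.cvtColor(t['frame'],cv2.COLOR_BGR2HSV);S=cv2.cvtColor(s['frame'],cv2.COLOR_BGR2HSV)
for c,H,n,(x0,y0,x1,y1),z,lo,hi in [(t,T,'saucer',(290,195,360,265),.016,(15,0,140),(90,60,255)),
 (t,T,'mat',(238,245,295,300),.006,(8,105,90),(25,255,255)),(t,T,'foot',(170,215,222,265),.014,(3,105,40),(20,255,255)),
 (t,T,'roll',(170,215,222,265),.0585,(20,0,130),(90,60,255)),(s,S,'saucer',(240,240,315,284),.016,(15,0,200),(60,60,255)),(s,S,'mat',(215,210,268,245),.006,(8,110,90),(25,255,255)),(s,S,'foot',(248,185,290,212),.014,(3,120,40),(20,255,255))]:
    ell(None,cv2.inRange(H[y0:y1,x0:x1],lo,hi),n,c,z,(x0,y0))
```

```text
foot [0.5176 0.0851 0.014 ]
roll [0.5178 0.0843 0.0585]
cap [0.5187 0.0844 0.09  ]
mat [ 0.4595 -0.0499  0.006 ]
disc [ 0.4615 -0.0491  0.026 ]
handle [ 0.4619 -0.0487  0.12  ]
saucer [ 0.5424 -0.1715  0.016 ]
cap1 [0.3867 0.0156 0.02  ]
cap2 [ 0.3889 -0.1335  0.02  ]
tri cap [array([0.5197, 0.0849, 0.0871]), np.float64(0.0016)]
side cap [0.5207 0.0808 0.09  ]
side rolltop [0.5212 0.0789 0.0585]
side foot [0.5204 0.0695 0.014 ]
side mat [ 0.4623 -0.0573  0.006 ]
side disc [ 0.4639 -0.0584  0.026 ]
side saucer [ 0.5447 -0.1736  0.016 ]
mask saucer ((38.580665588378906, 34.71529769897461), (60.58982467651367, 63.001487731933594), 105.01604461669922) [ 0.5436 -0.1719  0.016 ]
mask mat ((27.088607788085938, 26.178190231323242), (46.261962890625, 46.87041091918945), 14.775118827819824) [ 0.4597 -0.0497  0.006 ]
mask foot ((26.362895965576172, 23.961669921875), (42.41675567626953, 42.85294723510742), 64.23884582519531) [0.5183 0.0856 0.014 ]
mask roll ((23.58659553527832, 22.160131454467773), (29.34238052368164, 30.03575325012207), 71.92698669433594) [0.5185 0.0848 0.0585]
mask saucer ((38.5903205871582, 22.189964294433594), (38.16432189941406, 60.13298416137695), 89.16915130615234) [ 0.5447 -0.1759  0.016 ]
mask mat ((26.24361801147461, 21.366540908813477), (28.083351135253906, 40.54220962524414), 82.72035217285156) [ 0.4617 -0.0587  0.006 ]
mask foot ((20.72541618347168, 12.815450668334961), (20.550888061523438, 33.035438537597656), 87.0940170288086) [0.521  0.0694 0.014 ]
```

Spindle is at about (0.519, 0.085), pounder (0.462, -0.049), mat (0.460, -0.050) and saucer (0.543, -0.172), with the two views agreeing to a few mm. I'll move over the pounder, keeping the present yaw, which is clear of everything.

```bash
python3 -m inch '[[0.035,-0.036,0,0,0,0,1],[0.07,-0.072,0,0,0,0,1],[0.105,-0.108,0,0,0,0,1],[0.14,-0.144,0,0,0,0,1],[0.174,-0.18,0,0,0,0,1]]' 20
python3 -m inch '[[0.035,-0.036,0,0,0,0,1],[0.07,-0.072,0,0,0,0,1],[0.105,-0.108,0,0,0,0,1],[0.14,-0.144,0,0,0,0,1],[0.174,-0.18,0,0,0,0,1]]'
```

```text
time: 0.6
eef_pos: [0.3534, -0.3537, 0.2043]
ee_rot: [[0.91, 0.415, -0.0], [0.415, -0.91, 0.0], [-0.0, -0.0, -1.0]]
contact_force: [0.8, -1.2, -0.4]
opening: 0.0919
gripper_force: 0.0
time: 1.1
eef_pos: [0.4369, -0.1183, 0.2046]
ee_rot: [[0.91, 0.415, 0.0], [0.415, -0.91, -0.0], [0.0, 0.0, -1.0]]
contact_force: [2.2, 1.0, -0.3]
opening: 0.0919
gripper_force: 0.0
```

```bash
python3 -m inch '[[0.026,-0.026,0,0,0,0,1],[0.051,-0.052,0,0,0,0,1],[0.051,-0.052,0,0,0,0,1]]'
python3 - <<'E'
from workcell import *
import cv2,numpy as np
s=get_state();f=grab_frame("wrist");cv2.imwrite("pics/w1.png",f["frame"])
np.savez("w1.npz",p=s["eef_pos"],R=s["ee_rot"],**f)
print(s["eef_pos"],{k:(v if k!="frame" else 0) for k,v in f.items()})
E
```

```text
time: 1.4
eef_pos: [0.4626, -0.0467, 0.2046]
ee_rot: [[0.907, 0.422, 0.001], [0.422, -0.907, 0.002], [0.001, -0.001, -1.0]]
contact_force: [-0.4, -0.1, -0.2]
opening: 0.0921
gripper_force: 0.0
[ 0.46255927 -0.04667471  0.20461601] {'frame': 0, 'fx': 325.19226210127806, 'fy': 325.19226210127806, 'cx': 277.36120823959976, 'cy': 208.37863270038673, 'tool_from_camera': array([[ 1.31977544e-03, -9.65969115e-01, -2.58654067e-01,
         7.34898379e-02],
       [ 9.99999067e-01,  1.36592311e-03,  1.29390257e-06,
        -1.51571517e-03],
       [ 3.52051697e-04, -2.58653827e-01,  9.65970017e-01,
        -1.80286138e-01],
       [ 0.00000000e+00,  0.00000000e+00,  0.00000000e+00,
         1.00000000e+00]])}
```

View pics/w1.png

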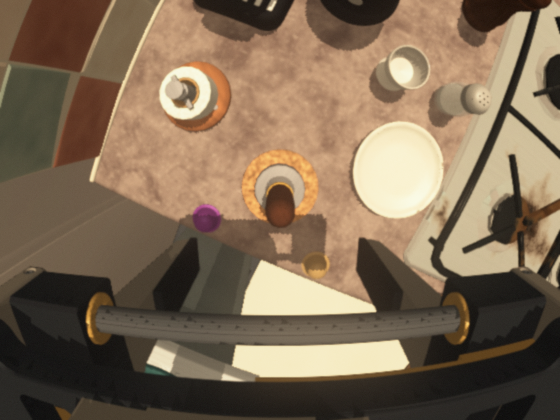

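The wrist view shows the pounder handle top at about (280,208), mat at (281,187), cap at (181,89), roll at (188,94) and saucer at (398,170). I'll turn these into world points.

```bash
cat >> h.py <<'E'
def wplane(w,u,v,z):
    x,y=u-w["cx"],v-w["cy"];r=np.hypot(x,y);th=r/w["fx"]
    d=np.array([x/r*np.sin(th),y/r*np.sin(th),np.cos(th)])
    M=w["tool_from_camera"];o=w["p"]+w["R"]@M[:3,3];d=w["R"]@M[:3,:3]@d
    return np.round(o+d*(z-o[2])/d[2],4)
def mask(H,box,lo,hi):
    x0,y0,x1,y1=box;m=cv2.morphologyEx(cv2.inRange(H[y0:y1,x0:x1],lo,hi),cv2.MORPH_CLOSE,np.ones((5,5),np.uint8))
    c=max(cv2.findContours(m,0,1)[0],key=cv2.contourArea);h=cv2.convexHull(c);e=cv2.fitEllipse(h)
    return (e[0][0]+x0,e[0][1]+y0),e[1],h.reshape(-1,2)+[x0,y0]
def circ(w,h,z):
    p=np.array([wplane(w,u,v,z)[:2] for u,v in h]);c,r=cv2.minEnclosingCircle((p*1000).astype(np.float32));return np.round(c,1),round(r,1)
E
python3 - <<'E'
from h import *
w=load('w1.npz');H=cv2.cvtColor(w['frame'],cv2.COLOR_BGR2HSV)
for n,b,z,lo,hi in [('saucer',(345,115,450,222),.016,(15,0,170),(60,80,255)),('mat',(235,145,325,228),.006,(10,130,120),(28,255,255)),('foot',(155,55,238,135),.014,(3,140,60),(20,255,255)),('roll',(155,60,222,125),.0585,(18,0,170),(60,70,255)),('handle',(260,175,300,235),.1,(0,80,0),(12,255,120)),('disc',(250,160,310,215),.026,(0,0,90),(180,35,220))]:
    c,ax,h=mask(H,b,lo,hi);print(n,np.round(c,1),np.round(ax,1),wplane(w,*c,z),circ(w,h,z))
for n,u,v,z in [('cap',179,88,.09),('disc',280,185,.026)]: print(n,wplane(w,u,v,z))
cv2.imwrite('pics/w1c.png',np.hstack([cv2.resize(w['frame'][b[1]:b[1]+80,b[0]:b[0]+80],(400,400),interpolation=2) for b in [(150,55),(240,150)]]))
E
```

```text
saucer [403.8 174.1] [ 94.8 110.2] [ 0.5424 -0.1755  0.016 ] (array([ 540.6, -186.9]), 77.5)
mat [279.6 186.7] [75.1 76.4] [ 0.462  -0.0478  0.006 ] (array([461. , -48.3]), 45.9)
foot [195.9  95.9] [67.3 70.1] [0.5199 0.0853 0.014 ] (array([520. ,  86.2]), 41.1)
roll [184.7  92.3] [50.4 53.2] [0.52   0.0858 0.0585] (array([520.1,  86.6]), 27.9)
handle [277.4 213.5] [37.6 55.2] [ 0.4551 -0.0483  0.1   ] (array([455.3, -44.7]), 25.1)Traceback (most recent call last):
  File "<stdin>", line 4, in <module>
  File "h.py", line 19, in mask
    c=max(cv2.findContours(m,0,1)[0],key=cv2.contourArea);h=cv2.convexHull(c);e=cv2.fitEllipse(h)
ValueError: max() iterable argument is empty
```

```bash
python3 -m inch '[[0,0.001,0.04,0,0,0,1],[0,0.001,0.075,0,0,0,1],[0,0.001,0.098,0,0,0,1],[0,0.001,0.1055,0,0,0,1],[0,0.001,0.1055,0,0,0,1]]' 50
python3 -m inch '[[0,0,0,0,0,0,0.1],[0,0,0,0,0,0,0.1],[0,0,0,0,0,0,0.1],[0,0,0,0,0,0,0.1],[0,0,0,0,0,0,0.1]]' 50
python3 - <<'E'
from h import *
w=load('w1.npz');H=cv2.cvtColor(w['frame'],cv2.COLOR_BGR2HSV)
for v0 in (190,205,220):
    c,ax,h=mask(H,(350,120,446,219),(15,0,v0),(60,80,255));print(c,ax,wplane(w,*c,.016),circ(w,h,.016))
for n,u,v,z in [('cap',179,88,.09),('disc',280,185,.026)]: print(n,wplane(w,u,v,z))
E
```

```text
time: 1.95
eef_pos: [0.4611, -0.0536, 0.0983]
ee_rot: [[0.911, 0.413, -0.002], [0.413, -0.911, -0.0], [-0.002, -0.001, -1.0]]
contact_force: [-0.1, 0.8, -0.0]
opening: 0.0918
gripper_force: 0.0
time: 2.45
eef_pos: [0.4622, -0.0527, 0.0995]
ee_rot: [[0.91, 0.415, 0.001], [0.415, -0.91, -0.0], [0.001, 0.001, -1.0]]
contact_force: [0.4, 0.7, -0.3]
opening: 0.054
gripper_force: 0.0
(400.96821212768555, 173.17340850830078) (92.8643798828125, 106.71154022216797) [ 0.5418 -0.1716  0.016 ] (array([ 542.5, -178.7]), 69.1)
(400.53018951416016, 172.18256378173828) (93.35853576660156, 103.47308349609375) [ 0.5426 -0.1705  0.016 ] (array([ 543.5, -177.5]), 67.5)
(398.211612701416, 169.4703254699707) (89.50476837158203, 99.12368774414062) [ 0.5441 -0.1662  0.016 ] (array([ 544.5, -170.1]), 61.7)
cap [0.5225 0.0831 0.09  ]
disc [ 0.4674 -0.0457  0.026 ]
```

```bash
python3 -m inch '[[0.002,-0.004,0,0,0,0,0.5],[0.002,-0.004,0,0,0,0,0.5],[0.002,-0.004,0,0,0,0,0.3],[0.002,-0.004,0,0,0,0,0.1],[0.002,-0.004,0,0,0,0,0.1]]' 50
python3 -m inch '[[0,0,0,0,0,0,0.1],[0,0,0,0,0,0,0.1],[0,0,0,0,0,0,0.1]]'
```

```text
time: 2.95
eef_pos: [0.4623, -0.0484, 0.0991]
ee_rot: [[0.91, 0.415, 0.0], [0.415, -0.91, -0.0], [0.0, 0.0, -1.0]]
contact_force: [0.2, -0.8, -2.2]
opening: 0.0242
gripper_force: 50.1
time: 3.25
eef_pos: [0.4622, -0.0485, 0.0991]
ee_rot: [[0.91, 0.415, 0.0], [0.415, -0.91, -0.0], [0.0, 0.0, -1.0]]
contact_force: [0.7, -1.4, -1.6]
opening: 0.0242
gripper_force: 49.8
```

```bash
python3 -m inch '[[0,0,-0.02,0,0,0,0.1],[0,0,-0.06,0,0,0,0.1],[0,0,-0.1,0,0,0,0.1],[0,0,-0.11,0,0,0,0.1],[0,0,-0.11,0,0,0,0.1]]'
python3 -m inch '[[0.025,-0.0225,0,0,0,0,0.1],[0.055,-0.05,0,0,0,0,0.1],[0.085,-0.077,0,0,0,0,0.1],[0.109,-0.099,0,0,0,0,0.1],[0.109,-0.099,0,0,0,0,0.1]]'
python3 -m inch '[[0,0,0,0,0,0,0.1],[0,0,0,0,0,0,0.1],[0,0,0,0,0,0,0.1]]'
python3 - <<'E'
from workcell import *
import cv2,numpy as np
f=grab_frame("side");np.savez("side2.npz",**f)
s=cv2.resize(f["frame"][70:220,200:350],None,fx=4,fy=4,interpolation=2);
f=grab_frame("top");np.savez("top2.npz",**f)
t=cv2.resize(f["frame"][190:310,150:190+60],None,fx=3,fy=3,interpolation=2)
o=np.zeros((600,800,3),np.uint8);o[:600,:600]=s;o[:360,605:785]=t;cv2.imwrite("pics/c2.png",o)
E
```

```text
time: 3.75
eef_pos: [0.4625, -0.0481, 0.2097]
ee_rot: [[0.91, 0.415, 0.002], [0.415, -0.91, -0.0], [0.002, 0.001, -1.0]]
contact_force: [-0.6, -0.8, -5.4]
opening: 0.0244
gripper_force: 49.7
time: 4.25
eef_pos: [0.5196, 0.0887, 0.2059]
ee_rot: [[0.908, 0.419, -0.004], [0.419, -0.908, -0.001], [-0.004, -0.001, -1.0]]
contact_force: [0.0, -0.3, -4.6]
opening: 0.024
gripper_force: 49.7
time: 4.55
eef_pos: [0.5194, 0.0864, 0.2082]
ee_rot: [[0.91, 0.414, -0.002], [0.414, -0.91, -0.0], [-0.002, -0.0, -1.0]]
contact_force: [0.4, 0.3, -4.6]
opening: 0.0239
gripper_force: 49.7Traceback (most recent call last):
  File "<stdin>", line 7, in <module>
ValueError: could not broadcast input array from shape (360,300,3) into shape (360,180,3)
```

Run:
```python
import cv2,numpy as np
s=cv2.resize(np.load("side2.npz")["frame"][80:215,215:345],None,fx=4.4,fy=4.4,interpolation=2)
cv2.imwrite("pics/c2.png",s)
```

```text
(no output)
```

View pics/c2.png

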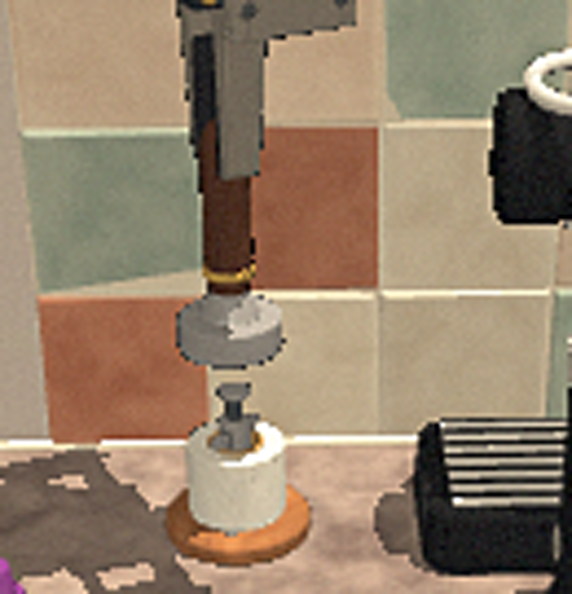

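The pounder hangs upright with its disc (231,330) right over the cap (234,390), well within the disc radius. Pressing down.

```bash
python3 -m inch '[[0,0,0.015,0,0,0,0.1],[0,0,0.025,0,0,0,0.1],[0,0,0.031,0,0,0,0.1],[0,0,0.036,0,0,0,0.1],[0,0,0.039,0,0,0,0.1]]' 60
python3 -m inch '[[0,0,0.001,0,0,0,0.1],[0,0,0.001,0,0,0,0.1]]'
```

```text
time: 5.15
eef_pos: [0.5201, 0.0871, 0.1696]
ee_rot: [[0.91, 0.415, -0.0], [0.415, -0.91, 0.0], [-0.0, -0.0, -1.0]]
contact_force: [0.2, 0.5, -4.7]
opening: 0.0242
gripper_force: 59.6
time: 5.35
eef_pos: [0.5203, 0.0872, 0.1691]
ee_rot: [[0.91, 0.415, 0.0], [0.415, -0.91, 0.0], [0.0, -0.0, -1.0]]
contact_force: [0.4, 0.1, -3.3]
opening: 0.0241
gripper_force: 59.7
```

```bash
python3 -m inch '[[0,0,-0.01,0,0,0,0.1],[0,0,-0.03,0,0,0,0.1],[0,0,-0.04,0,0,0,0.1],[0,0,-0.04,0,0,0,0.1]]'
python3 - <<'E'
from workcell import *
import cv2,numpy as np
f=grab_frame("side");np.savez("side3.npz",**f)
cv2.imwrite("pics/c3.png",cv2.resize(f["frame"][80:215,215:345],None,fx=4.4,fy=4.4,interpolation=2))
E
```

```text
time: 5.75
eef_pos: [0.5214, 0.0874, 0.211]
ee_rot: [[0.91, 0.415, 0.004], [0.415, -0.91, 0.0], [0.004, 0.001, -1.0]]
contact_force: [1.2, -0.0, -6.2]
opening: 0.0238
gripper_force: 59.6
```

View pics/c3.png

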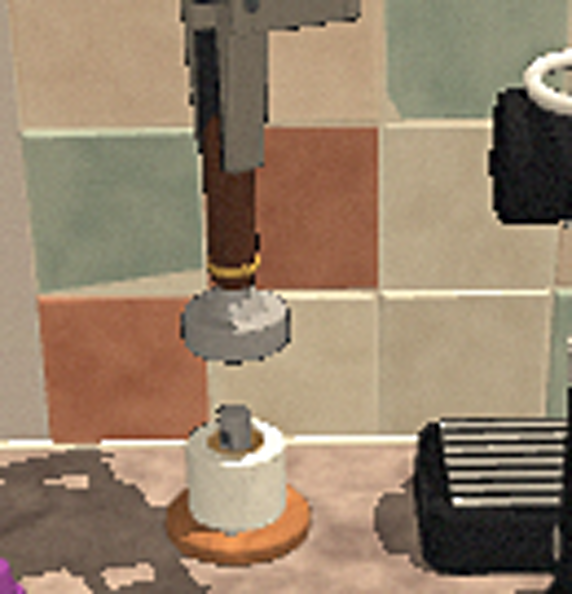

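The cap is down, the catches are drawn in and the pounder is upright. Returning it to the mat.

```bash
python3 -m inch '[[-0.03,0.027,0,0,0,0,0.1],[-0.06,0.054,0,0,0,0,0.1],[-0.088,0.079,0,0,0,0,0.1],[-0.11,0.099,0,0,0,0,0.1],[-0.11,0.099,0,0,0,0,0.1]]'
python3 -m inch '[[0,0,0.03,0,0,0,0.1],[0,0,0.06,0,0,0,0.1],[0,0,0.09,0,0,0,0.1],[0,0,0.1,0,0,0,0.1],[0,0,0.1,0,0,0,0.1]]'
```

```text
time: 6.3
eef_pos: [0.4584, -0.0533, 0.208]
ee_rot: [[0.913, 0.409, -0.004], [0.409, -0.913, -0.003], [-0.005, 0.001, -1.0]]
contact_force: [0.1, 0.0, -5.4]
opening: 0.0238
gripper_force: 59.6
time: 6.8
eef_pos: [0.46, -0.048, 0.1077]
ee_rot: [[0.91, 0.415, -0.004], [0.415, -0.91, 0.001], [-0.003, -0.002, -1.0]]
contact_force: [0.7, -0.3, -4.5]
opening: 0.0241
gripper_force: 59.6
```

```bash
python3 -m inch '[[0,0,0.003,0,0,0,0.1],[0,0,0.006,0,0,0,0.1],[0,0,0.008,0,0,0,0.1],[0,0,0.009,0,0,0,0.1],[0,0,0.009,0,0,0,0.1]]'
```

```text
time: 7.3
eef_pos: [0.4614, -0.0487, 0.1003]
ee_rot: [[0.91, 0.415, 0.0], [0.415, -0.91, -0.0], [0.0, 0.0, -1.0]]
contact_force: [0.5, 0.1, -5.1]
opening: 0.0238
gripper_force: 59.6
```

```bash
python3 -m inch '[[0,0,0.001,0,0,0,0.1],[0,0,0.0015,0,0,0,0.1],[0,0,0.0015,0,0,0,0.1]]'
```

```text
time: 7.6
eef_pos: [0.4619, -0.0486, 0.099]
ee_rot: [[0.91, 0.415, 0.001], [0.415, -0.91, -0.0], [0.001, 0.001, -1.0]]
contact_force: [0.7, 0.6, -0.9]
opening: 0.0238
gripper_force: 59.8
```

Landed. Release gently, then rise.

```bash
python3 -m inch '[[0,0,0,0,0,0,0.4],[0,0,0,0,0,0,0.6],[0,0,0,0,0,0,0.8],[0,0,0,0,0,0,0.8],[0,0,0,0,0,0,0.8]]' 20
python3 -m inch '[[0,0,-0.02,0,0,0,0.8],[0,0,-0.06,0,0,0,0.8],[0,0,-0.1,0,0,0,0.8],[0,0,-0.1,0,0,0,0.8],[0,0,-0.1,0,0,0,0.8]]'
python3 - <<'E'
from workcell import *
import numpy as np
from h import *
s=get_state();f=grab_frame("wrist");w=dict(p=s["eef_pos"],R=s["ee_rot"],**f);np.savez("w4.npz",**w);cv2.imwrite("pics/w4.png",f["frame"])
H=cv2.cvtColor(w['frame'],cv2.COLOR_BGR2HSV)
print(s["eef_pos"])
for n,b,z,lo,hi in [('mat',(235,145,325,228),.006,(10,130,120),(28,255,255)),('foot',(155,55,238,135),.014,(3,140,60),(20,255,255)),('roll',(155,60,222,125),.0585,(18,0,170),(60,70,255))]:
    c,ax,h=mask(H,b,lo,hi);print(n,np.round(c,1),np.round(ax,1),wplane(w,*c,z),circ(w,h,z))
f=grab_frame("side");cv2.imwrite("pics/c4.png",np.hstack([cv2.resize(w["frame"][40:240,150:450],(400,267)),cv2.resize(f["frame"][150:290,190:350],(400,267))*1 ]))
E
```

```text
time: 8.1
eef_pos: [0.4612, -0.0486, 0.0986]
ee_rot: [[0.91, 0.415, 0.0], [0.415, -0.91, -0.0], [0.0, 0.0, -1.0]]
contact_force: [-0.1, -0.4, 0.5]
opening: 0.0616
gripper_force: 0.0
time: 8.6
eef_pos: [0.4616, -0.0488, 0.1992]
ee_rot: [[0.91, 0.415, 0.002], [0.415, -0.91, -0.001], [0.001, 0.001, -1.0]]
contact_force: [-0.1, 0.1, 0.0]
opening: 0.0739
gripper_force: 0.0
[ 0.461562   -0.04878672  0.19917743]
mat [277.8 186. ] [76.2 77.6] [ 0.462  -0.0478  0.006 ] (array([461. , -48.2]), 45.8)
foot [192.5  94.9] [67.6 71.2] [0.52   0.0848 0.014 ] (array([520. ,  85.9]), 40.9)
roll [180.1  91.1] [51.3 54.9] [0.5197 0.0862 0.0585] (array([520. ,  87.3]), 28.6)
```

View pics/c4.png

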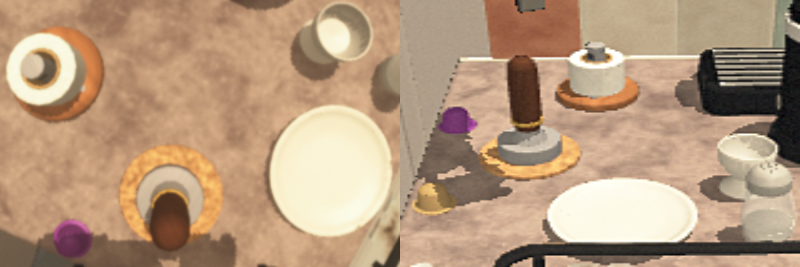

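The pounder stands upright, central on the mat; the cap is still down. Now the roll at (0.520, 0.086).

```bash
python3 -m inch '[[0.03,-0.027,0,0,0,0,1],[0.06,-0.054,0,0,0,0,1],[0.088,-0.079,0,0,0,0,1],[0.1095,-0.098,0,0,0,0,1],[0.1095,-0.098,0,0,0,0,1]]' 15
python3 -m inch '[[0,0,0,0,0,0,1],[0,0,0,0,0,0,1],[0,0,0.03,0,0,0,1],[0,0,0.06,0,0,0,1],[0,0,0.06,0,0,0,1]]'
```

```text
time: 9.2
eef_pos: [0.5199, 0.0884, 0.1966]
ee_rot: [[0.908, 0.419, -0.003], [0.419, -0.908, 0.0], [-0.003, -0.002, -1.0]]
contact_force: [-0.6, -0.8, 0.4]
opening: 0.0923
gripper_force: 0.0
time: 9.7
eef_pos: [0.517, 0.084, 0.1353]
ee_rot: [[0.911, 0.413, -0.007], [0.413, -0.911, -0.001], [-0.007, -0.002, -1.0]]
contact_force: [-0.9, 0.2, -0.5]
opening: 0.092
gripper_force: 0.0
```

```bash
python3 -m inch '[[0,0,0.02,0,0,0,1],[0,0,0.045,0,0,0,1],[0,0,0.07,0,0,0,1],[0,0,0.082,0,0,0,1],[0,0,0.082,0,0,0,1]]'
python3 -m inch '[[0,0,0,0,0,0,1],[0,0,0,0,0,0,1],[0,0,0,0,0,0,1]]'
```

```text
time: 10.2
eef_pos: [0.5196, 0.0854, 0.0561]
ee_rot: [[0.91, 0.414, -0.002], [0.414, -0.91, -0.0], [-0.002, -0.0, -1.0]]
contact_force: [0.9, -0.5, 0.7]
opening: 0.0921
gripper_force: 0.0
time: 10.5
eef_pos: [0.521, 0.0861, 0.0577]
ee_rot: [[0.91, 0.415, 0.002], [0.415, -0.91, 0.0], [0.002, 0.001, -1.0]]
contact_force: [-0.4, 0.2, -0.2]
opening: 0.0921
gripper_force: 0.0
```

```bash
python3 -m inch '[[0,0,0.004,0,0,0,1],[0,0,0.008,0,0,0,0.7],[0,0,0.008,0,0,0,0.5],[0,0,0.008,0,0,0,0.4],[0,0,0.008,0,0,0,0.4]]' 15
python3 -m inch '[[0,0,0,0,0,0,0.4],[0,0,0,0,0,0,0.4],[0,0,0,0,0,0,0.4],[0,0,0,0,0,0,0.4]]'
```

```text
time: 11.0
eef_pos: [0.5202, 0.086, 0.0485]
ee_rot: [[0.91, 0.415, -0.0], [0.415, -0.91, -0.0], [-0.0, -0.0, -1.0]]
contact_force: [-0.1, 0.8, 0.8]
opening: 0.062
gripper_force: 0.0
time: 11.4
eef_pos: [0.5202, 0.086, 0.0486]
ee_rot: [[0.91, 0.415, 0.0], [0.415, -0.91, -0.0], [0.0, 0.0, -1.0]]
contact_force: [0.1, -0.7, 0.9]
opening: 0.0367
gripper_force: 0.0
```

The fingers closed past 56 mm with no force, so something is off. Looking.

Run:
```python
from workcell import *
import cv2,numpy as np
print(get_state()["opening"],get_state()["gripper_force"])
f=grab_frame("side");g=grab_frame("wrist")
cv2.imwrite("pics/c5.png",np.hstack([cv2.resize(f["frame"][100:220,210:330],(400,400),interpolation=2),cv2.resize(g["frame"][20:420,80:480],(400,400))]))
```

```text
0.036705203325903685 0.0
```

View pics/c5.png

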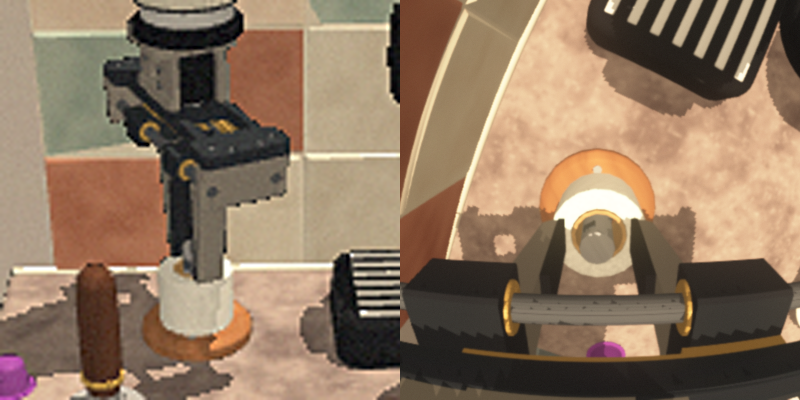

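Run:
```python
from h import *
c=load('side0.npz')
for r in (.018,.03,.04):
  for z in (.0266,.045,.06): print(r,z,np.round(proj(c,[.520+.415*r,.086-.91*r,z]),1))
```

```text
0.018 0.0266 [271.2 193.4]
0.018 0.045 [271.  186.9]
0.018 0.06 [270.9 181.6]
0.03 0.0266 [273.2 195.6]
0.03 0.045 [273.  189.2]
0.03 0.06 [272.9 183.8]
0.04 0.0266 [274.9 197.6]
0.04 0.045 [274.7 191. ]
0.04 0.06 [274.6 185.6]
```

Run:
```python
from h import *
w=load('w4.npz');M=w['tool_from_camera']
def wp(p):
    q=M[:3,:3].T@(np.array(p)-M[:3,3]);r=np.hypot(*q[:2]);th=np.arctan2(r,q[2]);return np.round([w['cx']+q[0]/r*th*w['fx'],w['cy']+q[1]/r*th*w['fx']],0)
for z in (-.03,-.01,0,.022): print(z,wp((0.01,.046,z)),wp((-.01,.046,z)),wp((0.01,.018,z)),wp((-.01,.018,z)))
c=load('side2.npz')
for dz in (-.04,-.01,0,.022): print('side2',dz,np.round(proj(c,[.5194+.415*.02,.0864-.91*.02,.208-dz]),1))
```

```text
-0.03 [370. 252.] [366. 286.] [316. 253.] [314. 288.]
-0.01 [361. 239.] [358. 270.] [312. 239.] [311. 271.]
0 [357. 233.] [354. 263.] [310. 233.] [309. 264.]
0.022 [349. 222.] [347. 250.] [307. 222.] [306. 250.]
side2 -0.04 [268.8 106.3]
side2 -0.01 [269.2 119.5]
side2 0 [269.3 123.8]
side2 0.022 [269.5 133.1]
```

The images show the real fingertips sit about 10 mm behind the reported TCP (tips seen at z≈0.06 with TCP at 0.0486), not 22 mm ahead. So the tips are just above the roll, and I need a TCP z of about 0.017. I'll rise, open, then go down watching the force.

```bash
python3 -m inch '[[0,0,-0.012,0,0,0,0.4],[0,0,-0.02,0,0,0,0.8],[0,0,-0.02,0,0,0,1],[0,0,-0.02,0,0,0,1],[0,0,-0.02,0,0,0,1]]' 15
python3 -m inch '[[0,0,0,0,0,0,1],[0,0,0.01,0,0,0,1],[0,0,0.02,0,0,0,1],[0,0,0.03,0,0,0,1],[0,0,0.03,0,0,0,1]]'
```

```text
time: 12.0
eef_pos: [0.5201, 0.0859, 0.0685]
ee_rot: [[0.91, 0.415, -0.0], [0.415, -0.91, -0.0], [-0.0, 0.0, -1.0]]
contact_force: [0.1, 0.1, 0.8]
opening: 0.0664
gripper_force: 0.0
time: 12.5
eef_pos: [0.5187, 0.0857, 0.0365]
ee_rot: [[0.91, 0.415, -0.004], [0.415, -0.91, -0.001], [-0.004, -0.001, -1.0]]
contact_force: [0.1, 0.2, -0.5]
opening: 0.0918
gripper_force: 0.0
```

```bash
python3 -m inch '[[0,0,0.008,0,0,0,1],[0,0,0.016,0,0,0,1],[0,0,0.02,0,0,0,1],[0,0,0.02,0,0,0,1],[0,0,0.02,0,0,0,1]]'
```

```text
time: 13.0
eef_pos: [0.5203, 0.0861, 0.0186]
ee_rot: [[0.91, 0.415, 0.0], [0.415, -0.91, 0.0], [0.0, 0.0, -1.0]]
contact_force: [-0.5, -0.5, -0.2]
opening: 0.0918
gripper_force: 0.0
```

Free of contact. Closing on the roll.

```bash
python3 -m inch '[[0,0,0,0,0,0,0.7],[0,0,0,0,0,0,0.5],[0,0,0,0,0,0,0.5],[0,0,0,0,0,0,0.5],[0,0,0,0,0,0,0.5]]' 15
python3 -m inch '[[0,0,0,0,0,0,0.5],[0,0,0,0,0,0,0.5]]'
```

```text
time: 13.5
eef_pos: [0.5203, 0.086, 0.0187]
ee_rot: [[0.91, 0.415, 0.0], [0.415, -0.91, -0.0], [0.0, 0.0, -1.0]]
contact_force: [0.1, -0.2, 0.8]
opening: 0.0566
gripper_force: 15.0
time: 13.7
eef_pos: [0.5203, 0.086, 0.0187]
ee_rot: [[0.91, 0.415, 0.0], [0.415, -0.91, -0.0], [0.0, 0.0, -1.0]]
contact_force: [0.2, 0.2, 1.3]
opening: 0.0568
gripper_force: 15.0
```

```bash
python3 -m inch '[[0,0,-0.01,0,0,0,0.5],[0,0,-0.035,0,0,0,0.5],[0,0,-0.065,0,0,0,0.5],[0,0,-0.095,0,0,0,0.5],[0,0,-0.11,0,0,0,0.5]]' 20
python3 -m inch '[[0,0,0,0,0,0,0.5],[0,0,0,0,0,0,0.5],[0,0,0,0,0,0,0.5]]'
python3 - <<'E'
from workcell import *
from h import *
f=grab_frame("side");g=grab_frame("top");np.savez("top5.npz",**g)
H=cv2.cvtColor(g['frame'],cv2.COLOR_BGR2HSV);c,ax,h=mask(H,(290,195,362,268),(15,0,140),(90,60,255));print(c,ax,plane(g,*c,.016))
cv2.imwrite("pics/c6.png",np.hstack([cv2.resize(f["frame"][100:280,190:350],(480,540),interpolation=2)]))
E
```

```text
time: 14.2
eef_pos: [0.5213, 0.0864, 0.1316]
ee_rot: [[0.91, 0.415, 0.004], [0.415, -0.91, 0.001], [0.004, 0.001, -1.0]]
contact_force: [0.1, -0.0, -1.2]
opening: 0.0564
gripper_force: 20.0
time: 14.5
eef_pos: [0.5193, 0.0858, 0.1275]
ee_rot: [[0.91, 0.415, -0.002], [0.415, -0.91, -0.0], [-0.002, -0.001, -1.0]]
contact_force: [0.7, 0.1, -0.5]
opening: 0.0565
gripper_force: 20.0
(331.57958984375, 227.61637115478516) (61.282955169677734, 72.39691162109375) [ 0.54792612 -0.17777745  0.016     ]
```

View pics/c6.png

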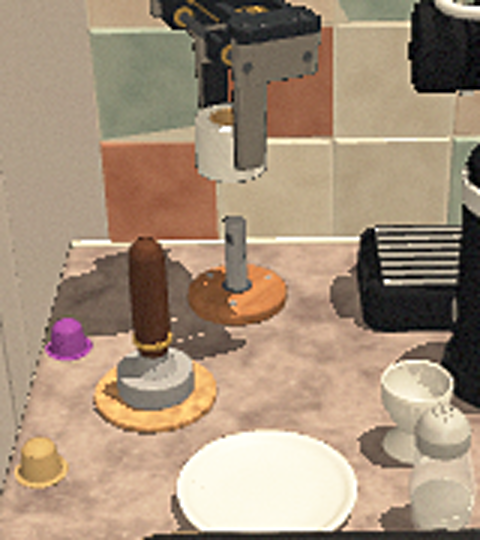

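The roll is clear of the spindle and held upright; the pounder and saucer are undisturbed. Carrying it to the saucer at (0.5445, -0.171).

```bash
python3 -m inch '[[-0.008,0.024,0,0,0,0,0.5],[-0.02,0.06,0,0,0,0,0.5],[-0.034,0.1,0,0,0,0,0.5],[-0.047,0.137,0,0,0,0,0.5],[-0.06,0.174,0,0,0,0,0.5]]'
python3 -m inch '[[-0.012,0.034,0,0,0,0,0.5],[-0.0205,0.06,0,0,0,0,0.5],[-0.0245,0.07,0,0,0,0,0.5],[-0.0245,0.07,0,0,0,0,0.5],[-0.0245,0.07,0,0,0,0,0.5]]'
python3 -m inch '[[0,0,0,0,0,0,0.5],[0,0,0,0,0,0,0.5],[0,0,0,0,0,0,0.5],[0,0,0,0,0,0,0.5]]'
python3 - <<'E'
from workcell import *
from h import *
s=get_state();f=grab_frame("wrist");w=dict(p=s["eef_pos"],R=s["ee_rot"],**f);np.savez("w6.npz",**w);print(s["eef_pos"])
# saucer rim points: far half of the saucer edge, scan rays on plane outward from guessed centre
H=cv2.cvtColor(w["frame"],cv2.COLOR_BGR2HSV);M=w["tool_from_camera"]
def wp(p):
    q=M[:3,:3].T@(w["R"].T@(np.array(p)-w["p"])-M[:3,3]);r=np.hypot(*q[:2]);th=np.arctan2(r,q[2]);return int(round(w['cx']+q[0]/r*th*w['fx'])),int(round(w['cy']+q[1]/r*th*w['fx']))
for a in range(-90,120,20):
    row=[]
    for r in range(50,72,2):
        u,v=wp([.5445+r/1e3*np.cos(np.radians(a)),-.171+r/1e3*np.sin(np.radians(a)),.016]);
        row.append(tuple(int(x) for x in H[v,u,1:]) if 0<=u<560 and 0<=v<420 else None)
    print(a,row)
E
```

```text
time: 15.1
eef_pos: [0.5372, -0.0987, 0.1277]
ee_rot: [[0.91, 0.415, -0.002], [0.415, -0.91, 0.0], [-0.001, -0.001, -1.0]]
contact_force: [0.2, 0.0, -1.1]
opening: 0.0565
gripper_force: 20.0
time: 15.6
eef_pos: [0.5444, -0.1691, 0.1281]
ee_rot: [[0.909, 0.416, -0.001], [0.416, -0.909, 0.001], [-0.0, -0.002, -1.0]]
contact_force: [-0.1, 0.6, -1.0]
opening: 0.0564
gripper_force: 20.0
time: 16.0
eef_pos: [0.5447, -0.1705, 0.1287]
ee_rot: [[0.91, 0.416, 0.0], [0.416, -0.91, -0.0], [0.0, 0.0, -1.0]]
contact_force: [-0.2, -0.9, -0.1]
opening: 0.0564
gripper_force: 20.0
[ 0.54466603 -0.17050597  0.12872741]
-90 [(54, 246), (78, 213), (63, 239), (74, 224), (84, 166), (89, 146), (76, 200), (83, 169), (83, 173), (76, 207), (76, 211)]
-70 [(53, 246), (59, 243), (58, 243), (44, 250), (82, 223), (96, 197), (95, 195), (86, 198), (74, 204), (72, 203), (72, 205)]
-50 [(56, 245), (60, 242), (59, 243), (44, 250), (78, 228), (95, 199), (96, 193), (94, 203), (94, 207), (93, 216), (97, 212)]
-30 [(59, 243), (63, 240), (56, 245), (45, 249), (49, 246), (94, 195), (101, 176), (101, 175), (96, 196), (94, 206
[... 190 characters left out ...]
0, 249), (82, 222), (95, 204), (97, 200), (96, 205), (94, 214), (91, 218)]
30 [(56, 244), (62, 241), (63, 240), (50, 248), (42, 250), (84, 222), (95, 198), (97, 198), (99, 198), (97, 199), (96, 194)]
50 [(55, 246), (60, 242), (63, 239), (50, 247), (42, 250), (82, 226), (94, 212), (95, 205), (93, 208), (99, 194), (99, 182)]
70 [(52, 247), (56, 245), (57, 244), (53, 246), (44, 250), (74, 234), (93, 215), (92, 216), (94, 216), (95, 213), (97, 208)]
90 [(48, 249), (53, 247), (55, 246), (49, 248), (42, 250), (75, 228), (97, 191), (99, 196), (99, 199), (95, 203), (96, 205)]
110 [(47, 250), (50, 249), (52, 248), (54, 247), (43, 249), (53, 247), (96, 197), (97, 200), (97, 206), (93, 216), (93, 216)]
```

The saucer's rim sits 58–60 mm from the assumed centre all round, so the alignment is within about 1 mm. Lowering.

```bash
python3 -m inch '[[0,0,0.03,0,0,0,0.5],[0,0,0.06,0,0,0,0.5],[0,0,0.09,0,0,0,0.5],[0,0,0.103,0,0,0,0.5],[0,0,0.107,0,0,0,0.5]]'
python3 -m inch '[[0,0,0,0,0,0,0.5],[0,0,0.002,0,0,0,0.5],[0,0,0.004,0,0,0,0.5],[0,0,0.006,0,0,0,0.5],[0,0,0.006,0,0,0,0.5]]'
```

```text
time: 16.55
eef_pos: [0.5437, -0.1707, 0.0202]
ee_rot: [[0.91, 0.415, -0.002], [0.415, -0.91, 0.001], [-0.002, -0.002, -1.0]]
contact_force: [0.1, -0.6, -0.1]
opening: 0.0564
gripper_force: 20.0
time: 17.05
eef_pos: [0.5446, -0.1712, 0.0158]
ee_rot: [[0.91, 0.415, 0.0], [0.415, -0.91, -0.0], [0.0, 0.0, -1.0]]
contact_force: [-0.0, 0.2, -1.6]
opening: 0.0563
gripper_force: 20.0
```

```bash
python3 -m inch '[[0,0,0.001,0,0,0,0.5],[0,0,0.002,0,0,0,0.5],[0,0,0.002,0,0,0,0.5]]'
python3 -m inch '[[0,0,0.0005,0,0,0,0.5],[0,0,0.001,0,0,0,0.5],[0,0,0.001,0,0,0,0.5]]'
```

```text
time: 17.35
eef_pos: [0.5444, -0.171, 0.0134]
ee_rot: [[0.91, 0.415, -0.0], [0.415, -0.91, 0.0], [-0.0, -0.0, -1.0]]
contact_force: [0.2, -0.5, -0.0]
opening: 0.0565
gripper_force: 20.0
time: 17.65
eef_pos: [0.5446, -0.1711, 0.0129]
ee_rot: [[0.91, 0.415, -0.0], [0.415, -0.91, -0.0], [-0.0, 0.0, -1.0]]
contact_force: [-0.4, -0.1, 4.0]
opening: 0.0564
gripper_force: 20.0
```

Seated (4 N reaction at the predicted height). Release and rise.

```bash
python3 -m inch '[[0,0,-0.0005,0,0,0,0.65],[0,0,-0.0005,0,0,0,0.75],[0,0,-0.0005,0,0,0,0.85],[0,0,-0.0005,0,0,0,0.85],[0,0,-0.0005,0,0,0,0.85]]'
python3 -m inch '[[0,0,-0.01,0,0,0,0.85],[0,0,-0.04,0,0,0,0.85],[0,0,-0.08,0,0,0,0.85],[0,0,-0.12,0,0,0,0.85],[0,0,-0.16,0,0,0,0.85]]'
python3 -m inch '[[0,0,0,0,0,0,0.85],[0,0,0,0,0,0,0.85],[0,0,0,0,0,0,0.85],[0,0,0,0,0,0,0.85]]'
python3 - <<'E'
from workcell import *
from h import *
s=get_state();f=grab_frame("wrist");w=dict(p=s["eef_pos"],R=s["ee_rot"],**f);M=w["tool_from_camera"];print(s["eef_pos"])
H=cv2.cvtColor(f["frame"],cv2.COLOR_BGR2HSV)
def wp(p):
    q=M[:3,:3].T@(w["R"].T@(np.array(p)-w["p"])-M[:3,3]);r=np.hypot(*q[:2]);th=np.arctan2(r,q[2]);return int(round(w['cx']+q[0]/r*th*w['fx'])),int(round(w['cy']+q[1]/r*th*w['fx']))
# rays outward on the roll's top plane (hole edge expected 13.5, outer 28) and on the rim plane (60)
for z,R in((.0525,range(8,38,2)),(.016,range(52,68,2))):
  for a in range(-90,271,45):
    L=[wp([.5445+r/1e3*np.cos(np.radians(a)),-.171+r/1e3*np.sin(np.radians(a)),z]) for r in R]
    print(z,a,[tuple(map(int,H[v,u,1:])) if 0<=u<560 and 0<=v<420 else None for u,v in L])
t=grab_frame("top");H=cv2.cvtColor(t['frame'],cv2.COLOR_BGR2HSV);c,ax,h=mask(H,(238,245,295,300),(8,105,90),(25,255,255));print('mat',c,ax)
E
```

```text
time: 18.15
eef_pos: [0.5445, -0.1711, 0.013]
ee_rot: [[0.91, 0.415, -0.0], [0.415, -0.91, 0.0], [-0.0, -0.0, -1.0]]
contact_force: [-0.1, -0.0, 0.1]
opening: 0.078
gripper_force: 0.0
time: 18.65
eef_pos: [0.5444, -0.1709, 0.1754]
ee_rot: [[0.91, 0.415, 0.0], [0.415, -0.91, -0.0], [0.0, 0.0, -1.0]]
contact_force: [0.7, -0.5, 0.4]
opening: 0.0781
gripper_force: 0.0
time: 19.05
eef_pos: [0.5435, -0.1708, 0.1716]
ee_rot: [[0.91, 0.415, -0.003], [0.415, -0.91, 0.001], [-0.002, -0.002, -1.0]]
contact_force: [-0.2, 0.0, -0.8]
opening: 0.0783
gripper_force: 0.0
[ 0.54350049 -0.17083341  0.17162164]
0.0525 -90 [(129, 140), (130, 135), (142, 196), (120, 227), (28, 250), (22, 251), (26, 251), (27, 251), (24, 251), (28, 251), (35, 251), (38, 251), (42, 249), (65, 231), (67, 231)]
0.0525 -45 [(93, 184), (119, 142), (139, 200), (101, 228), (30, 250), (21, 251), (21, 251), (24, 251), (20, 251), (34, 249), (35, 251), (39, 251), (39, 251), (41, 251), (41, 251)]
0.0525 0 [(43, 249), (79, 199), (101, 205), (132, 233), (41, 247), (23, 252), (22, 252), (21, 252), (19, 252), (21, 250), (71, 202), (75, 19
[... 1388 characters left out ...]
), (92, 219), (92, 219)]
0.016 45 [(61, 243), (61, 241), (53, 246), (36, 251), (81, 224), (95, 207), (98, 195), (100, 186)]
0.016 90 [(50, 249), (53, 247), (49, 249), (41, 250), (58, 243), (100, 193), (99, 196), (99, 199)]
0.016 135 [(45, 250), (45, 250), (44, 250), (39, 250), (44, 249), (97, 198), (95, 198), (97, 197)]
0.016 180 [(81, 182), (82, 183), (80, 185), (83, 182), (95, 139), (101, 131), (99, 129), (97, 131)]
0.016 225 [(80, 186), (77, 188), (79, 187), (84, 173), (98, 133), (101, 124), (97, 124), (99, 124)]
0.016 270 [(47, 249), (44, 250), (40, 250), (57, 240), (93, 187), (77, 198), (80, 188), (79, 187)]
mat (265.1947479248047, 271.2453861236572) (45.8608512878418, 46.3292236328125)
```

The roll's hole and outer edges sit within about 2 mm of centre on its expected plane, and the saucer rim is unmoved. Handing in.

```bash
python3 -c "
from workcell import *
print(finish_job())"
```

```text
the job is handed in; nothing more can be done
None
```

I handed the job in at about 19 s of the 51 s limit: the pounder knocked the cap down and is back upright on the mat, and the roll stands on end about 2 mm or less from the saucer's middle, let go; the hand-in call gave no verdict.

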